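# Pull the stop pin and hold the cheese block against the slicing guide's fence

### The job

Get the cheese ready for slicing: draw the black-knobbed stop pin out of its bore in the slicing guide and park it, hanging upright by its knob, in the open notch of the steel bracket at the guide's left side. Then slide the cheese block across the bed until its long side lies flush along the fence, and hold it there with a firm diagonal push, forward against the fence and down onto the bed together. Finish while still pushing like this, with the pin left in its notch and the mug, glass, tomato and onion left where they stand.

Things in the scene. Friction and masses are not known exactly. Their poses are not given: they have to be found in the camera images.
- guide: wooden slicing guide, fixed to the worktop; place and yaw vary. Origin on the worktop under the centre of its bed; x points across the bed to the fence (away from the robot), y to the guide's left, where a steel bracket sticks out, z up
- bed: the guide's bed, 200 x 240 mm (x, y), flat top 28 mm above the worktop; same origin and axes as the guide
- fence: darker bar along the bed's back edge; same origin and axes as the guide. Its face towards the bed is at x = 84 mm; 16 mm thick, 240 mm long in y, rising 45 mm above the bed (top at z = 73 mm)
- bore (a point): mouth of the upright bore in the bed (guide frame x 45, y 0, z 28 mm), 12 mm wide, 22 mm deep. At the start the pin stands in it, in the way between cheese and fence
- notch (a point): parking place (guide frame x -20, y 148, z 62 mm): axis of the parked pin, level with the plate's upper face. Steel plate 6 mm thick, 46 mm wide in x, y from 108 to 174 mm; the notch is a slot in it 13.5 mm wide in x, closed end at y = 142 mm, open to +y, above and below. Nothing stands above the plate; below it is free down to the worktop beyond y = 120 mm. Axes as the guide's
- pin: stop pin, 60 g: steel shaft 10 mm thick and 45 mm long, then a black cylindrical knob 22 mm thick, 34 mm high, flat underneath. Origin at the shaft's lower tip, z along the pin (knob z = 45 to 79 mm). In the bore its tip is 22 mm below the bed's top. Parked, the shaft hangs in the slot and the knob's underside rests on the plate (tip 17 mm above the worktop)
- cheese: block of hard cheese in red wax, one end pale, 56 x 110 x 56 mm (x, y, z), 0.32 to 0.48 kg. Origin at the centre of its underside, z up. Both long upper edges have a 45 degree bevel 18 mm wide and high: upright sides 38 mm high, flat top 20 mm. Starts on the bed before the pin; flush at the fence its origin is at guide x = 56 mm. For the hold, push 15 to 25 N at 45 degrees onto the near bevel
- mug: bystander: white mug, 94 mm high, standing to the right of the guide; origin at its underside
- glass: bystander: clear drinking glass, 92 mm high, behind the guide on the left; origin at its underside
- tomato: bystander: tomato, 62 mm, left of the guide at the front of the worktop; origin at its underside
- onion: bystander: red onion, 84 mm, left of the tomato; origin at its underside

How it is judged:
By the outcome, as a careful person would: the job done as asked, in the order asked, and still so for the second after the job is handed in, while the arm keeps its last pose, push and grip.
It also fails if it takes over 64 s, if anything falls off the work surface, if the arm or the gripper's body presses on something with over 40 N, if the wrist force passes 120 N, or if a joint passes its speed limit or range.

### The arm

A 6-joint arm with a two-finger parallel gripper is mounted at the origin on a cart in front of the work surface, level with it; the furniture and walls round the work are solid. World frame = base frame: x ahead of the robot, y to its left, z up, the work surface at z = 0. Lengths are in m, angles in degrees, forces in N, time in s.
With the tool pointing down it reaches from about 0.325 to 0.875 m from the base axis. Payload 4.4 kg.
Tool frame: the origin (TCP) lies on the centre line of the jaws, within the pads' length; the fingertips stand 8 mm ahead of it and the grasp point (between the pads) lies 11 mm behind it; z points along the fingers, y is the line along which they close (so a half turn about z gives the same grasp; the last joint's range is limited). The gripper opens to 85 mm and grips with 20 to 120 N. Pads are 22 mm wide; open, the fingers measure 114 mm over their backs; the gripper's body (76 mm by 85 mm) begins 54 mm behind the grasp point. The pads swing forward as they close: fully open they stand 13 mm farther back than shut.
Start: joints at [-79.383, 11.837, 88.321, -0, 79.842, -8.623], TCP at [0.189, -0.543, 0.239] pointing down, gripper open.
Joint ranges: [-156.59, 156.59], [-49.26, 127.26], [12.9, 141.05], [-63.56, 243.56], [4.71, 150.69], [-161.64, 161.64]. Speed limits (degrees/s): [159.86, 159.86, 180, 180, 180, 180].

### API

Orientations are given as a 3x3 rotation matrix whose columns are the frame's x, y, z axes.
In Python, from station import sensors, viewer, robot gives the robot as it stands.
- The arm moves only by the shell command python3 -m crank 'ROWS' [OPENING]. ROWS is JSON, a list of rows, each a list of 4 numbers: the shift along the world's x, y, z in m, then the turn about the world's z in rad. A call has exactly 5 rows; each row is the pose to reach, as a shift and turn from the pose commanded when the call began; what a row does not reach only later rows make up. A row lasts 1/8 s, in which the tool goes at most 62.5 mm and 10.7 degrees, less where a joint would pass 70% of its speed; a pose out of reach is approached as far as the arm can. A call with a gripper value outside its range is refused whole. OPENING is the closure, from -1 (fully open) to 1 (shut), set as the call begins (- or left out, the last holds). The fingers move at their own pace and stop on an object; the grip force is fixed at half the most. Time passes only in rows, so rows that repeat a pose let the fingers close, or fill a call up. It gives the time, the measured TCP pose, the force, the opening and the grip force at its end, in the units of the state.
- sensors.state(): the state, without advancing time (a new reading comes with each control period).
- viewer.camera(name): name is "scene" or "top" or "wrist"; returns (picture, depth): 480x640x3 uint8, blue, green, red; 480x640 float32, m along the optical axis (not along the pixel's ray), 0 where there is no reading.
- viewer.camera_info(name): a dict with "K" (3x3 intrinsics, pixels), "D" ([k1, k2, p1, p2, k3] as OpenCV has them; the pictures are not rectified), "R" (3x3) and "t" (3): a world point X has camera coordinates R X + t. Camera axes: x right, y down, z forward; pixel columns grow to the right and rows downward; lengths in m; the calibration is good to about 2 mm. A picture is of the moment at which its call begins: read the wrist's pose just before it. camera_info takes no time and is no camera call; for the wrist camera it gives the pose at the moment of the call.
- robot.sign_off(): hands the job in; it is judged then, once.
The state is a dict: "time": time; "joint_pos": joint angles; "qd": joint speeds; "joint_torque": joint torques, N m; "tcp_pos": TCP position; "ee_rot": TCP orientation; "force": force on the tool from outside, world axes, zero at the start; "wrist_torque": the same for the moment, N m; "width": opening from 0.0 (shut) to 1.0 (fully open); "gripper_force": force on a finger pad.
Only numpy, scipy, OpenCV 4.12 (cv2) and the standard library are available. Lean on these libraries where they do the work, as an engineer would, in place of code of your own. Each camera call takes 0.05 s, during which the arm holds its last target. There are 200 camera calls.

## Working session

There is one attempt and no reset: what is moved stays moved. The work goes in short steps, Python scripts to look and compute and a shell command to move; the robot and the scene stay as the last step left them, time stands still between calls to the robot, and variables do not carry over. Pictures are saved under pics/ and viewed, at most 10 in all, crops included, and the job is handed in when it is done.

```bash
mkdir -p pics; ls; python3 - <<'E'
from station import sensors, viewer
import cv2
s=sensors.state(); print(s)
for n in ("top","scene"):
    p,d=viewer.camera(n); cv2.imwrite(f"pics/{n}0.png",p)
    import numpy as np; np.save(f"{n}0.npy",d)
    print(viewer.camera_info(n))
E
```

```text
pics
{'time': 0.0, 'joint_pos': array([-7.93835190e+01,  1.18851885e+01,  8.84055388e+01,  3.19467615e-04,
        7.98422389e+01, -8.62157837e+00]), 'qd': array([-0.09906604, -0.04243392,  0.11197059, -0.1116781 ,  0.04534462,
       -0.05304948]), 'joint_torque': array([-1.53219182e-03, -3.83037508e+01, -2.91597390e+01, -4.33901278e-04,
        1.04392326e-02, -1.86411296e-05]), 'tcp_pos': array([ 0.18932431, -0.5421464 ,  0.23811032]), 'ee_rot': array([[ 9.44158109e-01,  3.29492469e-01, -4.22156805e-04],
       [ 3.29492550e-01, -9.44155417e-01,  2.28198199e-03],
       [ 3.53314245e-04, -2.29364932e-03, -9.99997307e-01]]), 'force': array([-0.13249288, -0.18804555,  0.61675152]), 'wrist_torque': array([0.01421543, 0.01303803, 0.00836395]), 'gripper_force': 0.0, 'width': 0.9974669847912706}
{'K': array([[525.31382531,   0.        , 317.76555334],
       [  0.        , 525.31382531, 227.88131924],
       [  0.        ,   0.        ,   1.        ]]), 'D': array([-0.09506825,  0.        ,  0.        ,  0.        ,  0.        ]), 'R': array([[-0.01016312, -0.99946613, -0.03105106],
       [-0.98669323,  0.0150629 , -0.16189374],
       [ 0.16227502,  0.02899252, -0.98631955]]), 't': array([-0.18773522,  0.62030326,  1.17589943])}
{'K': array([[548.44431651,   0.        , 326.00565718],
       [  0.        , 548.44431651, 236.50757391],
       [  0.        ,   0.        ,   1.        ]]), 'D': array([-0.08746336,  0.        ,  0.        ,  0.        ,  0.        ]), 'R': array([[ 0.4665464 , -0.88449583, -0.0012604 ],
       [-0.34910657, -0.18283412, -0.9190736 ],
       [ 0.81268632,  0.4292305 , -0.3940839 ]]), 't': array([-0.48034271,  0.24057852,  0.88662352])}
```

View pics/top0.png

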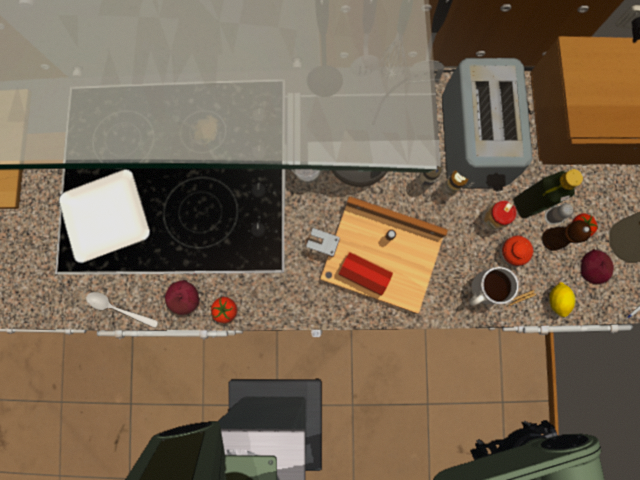

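View pics/scene0.png

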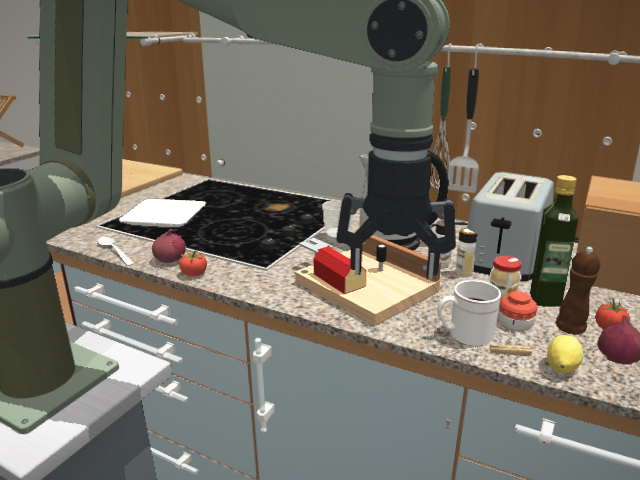

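The top view shows the guide with its corners near (350,198), (446,232), (420,313) and (322,275). The bracket is at (322,243), the pin knob at (391,236) and the cheese at (365,274). I'll enlarge that region.

```bash
python3 - <<'E'
import cv2,numpy as np
p=cv2.imread("pics/top0.png"); c=p[180:330,290:460]
cv2.imwrite("pics/crop0.png",cv2.resize(c,None,fx=4,fy=4,interpolation=cv2.INTER_CUBIC))
d=np.load("top0.npy"); print(d[150,200],d[150,420],d[255,400],d[290,400],d[235,391],d[275,360],d[300,450],d[100,300])
E
```

```text
0.4375148 0.5047395 1.2265377 1.2173353 1.1793455 1.1670159 1.2322433 0.47257155
```

View pics/crop0.png

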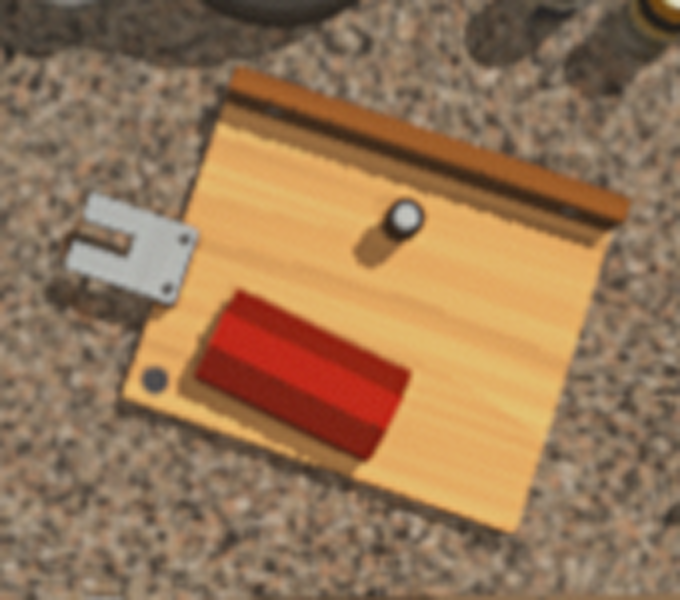

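```bash
cat > h.py <<'E'
import cv2,numpy as np
from scipy.optimize import least_squares
from station import viewer
def ray(n,uv,z,info=None):
    i=info or viewer.camera_info(n); R,t=np.array(i["R"]),np.array(i["t"])
    q=cv2.undistortPoints(np.array([[uv]],float),i["K"],i["D"])[0,0]
    c=-R.T@t; d=R.T@np.array([q[0],q[1],1]); return c+d*(z-c[2])/d[2]
def g2w(g,p):
    c,s=np.cos(g[2]),np.sin(g[2]); p=np.asarray(p,float)
    return np.array([g[0]+c*p[0]-s*p[1],g[1]+s*p[0]+c*p[1]])
def w2g(g,p):
    c,s=np.cos(g[2]),np.sin(g[2]); d=np.asarray(p)[:2]-g[:2]
    return np.array([c*d[0]+s*d[1],-s*d[0]+c*d[1]])
E
python3 - <<'E'
from h import *
P=[((237,68),(100,120,73)),((630,198),(100,-120,73)),((625,220),(84,-120,73)),((228,88),(84,120,73)),((124,396),(-100,120,28)),((516,528),(-100,-120,28)),((406,216),(45,0,85)),
((92,195),(3,174,62)),((68,265),(-43,174,62)),((175,303),(-43,108,62)),((198,235),(3,108,62)),((131,243),(-20,142,62))]
f=lambda uv:((uv[0]+.5)/4-.5+290,(uv[1]+.5)/4-.5+180)
W=[ray("top",f(u),p[2]/1e3)[:2] for u,p in P]
r=lambda g:np.concatenate([g2w(g,np.array(p[:2])/1e3)-w for (u,p),w in zip(P,W)])
s=least_squares(r,[.5,-.3,-.3],loss="soft_l1",f_scale=.003); g=s.x; print(g,np.degrees(g[2])); print((r(g).reshape(-1,2)*1e3).round(1))
np.save("g.npy",g)
print("pin",g2w(g,(.045,0)),W[6],"notch",g2w(g,(-.02,.148)))
for u in [(226,318),(204,352),(402,398),(384,430),(238,290),(196,378),(410,372),(370,460)]:
  for z in(.084,.066): print(u,z,(w2g(g,ray("top",f(u),z))*1e3).round())
i=viewer.camera_info("top");print(-np.array(i["R"]).T@i["t"])
E
```

```text
[ 0.55422625 -0.3466997  -0.34548163] -19.794639322289836
[[ 3.5  1. ]
 [ 1.3 -2.8]
 [-1.1 -0.8]
 [ 0.1  1. ]
 [-0.3  0.5]
 [-2.3  0. ]
 [ 0.4 -0.5]
 [ 1.4  0.2]
 [-1.4  1.7]
 [-1.1  0.5]
 [ 3.2 -1.4]
 [-2.8 -0. ]]
pin [ 0.59656731 -0.36193894] [ 0.59612206 -0.36148533] notch [ 0.58552819 -0.20067165]
(226, 318) 0.084 [-43.  77.]
(226, 318) 0.066 [-41.  78.]
(204, 352) 0.084 [-65.  83.]
(204, 352) 0.066 [-63.  83.]
(402, 398) 0.084 [-53. -29.]
(402, 398) 0.066 [-52. -31.]
(384, 430) 0.084 [-73. -25.]
(384, 430) 0.066 [-72. -27.]
(238, 290) 0.084 [-26.  76.]
(238, 290) 0.066 [-24.  76.]
(196, 378) 0.084 [-80.  82.]
(196, 378) 0.066 [-79.  83.]
(410, 372) 0.084 [-38. -29.]
(410, 372) 0.066 [-36. -30.]
(370, 460) 0.084 [-92. -23.]
(370, 460) 0.066 [-90. -25.]
[ 0.41932194 -0.23107085  1.25440643]
```

The enlarged crop gives the fence back edge from (237,68) to (630,198), the knob at (406,216) and the notch end at (131,243). The cheese's flat top runs from about (226,318) to (384,430). All the fit residuals are within 4 mm. The cheese sits at about guide (-58, 27) mm, yawed -5°. Next I'll move above the pin.

```bash
python3 -m crank '[[0.05,0.022,0,-0.14],[0.1,0.044,0,-0.28],[0.15,0.067,0,-0.42],[0.2,0.09,0,-0.55],[0.25,0.11,0,-0.68]]' -1; python3 -m crank '[[0.05,0.022,0,0],[0.1,0.044,0,0],[0.14,0.062,-0.015,0],[0.157,0.07,-0.03,0],[0.157,0.07,-0.04,0]]'
python3 - <<'E'
from h import *
from station import sensors
s=sensors.state(); print(s["time"],s["tcp_pos"],s["ee_rot"].round(3),s["joint_pos"].round(1))
i=viewer.camera_info("wrist"); p,d=viewer.camera("wrist"); cv2.imwrite("pics/w1.png",p); print(i, "cam",-np.array(i["R"]).T@i["t"])
E
```

```text
time: 0.72
tcp_pos: [0.4407, -0.4316, 0.2387]
ee_rot: [[0.94, -0.341, -0.001], [-0.341, -0.94, 0.001], [-0.001, -0.0, -1.0]]
force: [-0.8, -1.1, 0.3]
width: 1.0
gripper_force: 0.0
time: 1.35
tcp_pos: [0.5962, -0.3619, 0.1969]
ee_rot: [[0.942, -0.336, -0.003], [-0.336, -0.942, 0.002], [-0.003, -0.001, -1.0]]
force: [0.7, -0.4, 0.4]
width: 1.0
gripper_force: 0.0
1.35 [ 0.59616979 -0.36187408  0.19694577] [[ 0.942 -0.336 -0.003]
 [-0.336 -0.942  0.002]
 [-0.003 -0.001 -1.   ]] [-38.3  28.5  71.3  -0.   80.4  71.3]
{'K': array([[404.06183156,   0.        , 322.0913147 ],
       [  0.        , 404.06183156, 238.1637291 ],
       [  0.        ,   0.        ,   1.        ]]), 'D': array([0.01333356, 0.        , 0.        , 0.        , 0.        ]), 'R': array([[-0.33610604, -0.94182297, -0.00149015],
       [-0.90205813,  0.32145956,  0.28801889],
       [-0.27078378,  0.09814909, -0.95762357]]), 't': array([-0.139265  ,  0.62879198,  0.53508904])} cam [ 0.66529254 -0.38581267  0.33110239]
```

View pics/w1.png

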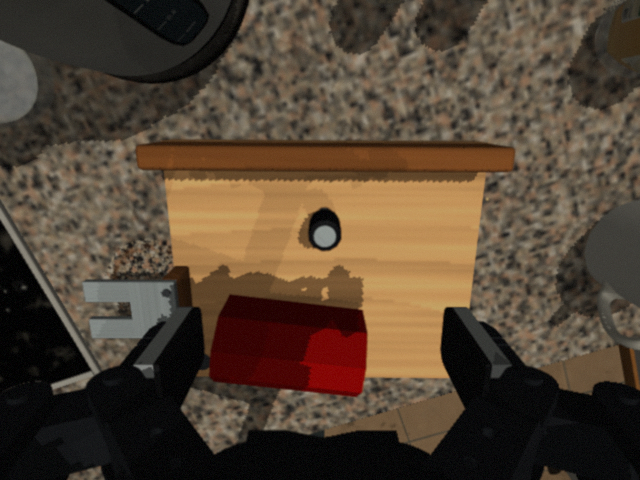

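Wrist view: the knob top is at (325,236), the fence top runs from (138,168) to (514,170), and the slot is near (100-131, 302-318).

```bash
python3 - <<'E'
from h import *
g=np.load("g.npy")
for uv,z,e in [((325,236),.085,"45,0"),((138,145),.073,"100,120"),((513,147),.073,"100,-120"),((138,168),.073,"84,120"),((514,170),.073,"84,-120"),((84,281),.062,"3,174"),((92,338),.062,"-43,174"),((131,310),.062,"-20,142"),((160,171),.028,"84?"),((449,378),.028,"-100,-120")]:
  w=ray("wrist",uv,z); print(uv,w.round(4),(w2g(g,w)*1e3).round(1),e)
p=cv2.imread("pics/w1.png")
cv2.imwrite("pics/w1c.png",np.vstack([cv2.resize(p[265:355,70:220],None,fx=5,fy=5,interpolation=cv2.INTER_CUBIC)]))
E
```

```text
(325, 236) [ 0.595  -0.3632  0.085 ] [44.  -1.7] 45,0
(138, 145) [ 0.686  -0.2728  0.073 ] [ 98.9 114.1] 100,120
(513, 147) [ 0.6066 -0.4908  0.073 ] [  98.  -117.9] 100,-120
(138, 168) [ 0.6733 -0.2663  0.073 ] [ 84.8 116. ] 84,120
(514, 170) [ 0.5924 -0.4885  0.073 ] [  83.9 -120.5] 84,-120
(84, 281) [ 0.6149 -0.1882  0.062 ] [  3.4 169.7] 3,174
(92, 338) [ 0.5724 -0.171   0.062 ] [-42.4 171.5] -43,174
(131, 310) [ 0.5832 -0.2089  0.062 ] [-19.4 139.5] -20,142
(160, 171) [ 0.6675 -0.2595  0.028 ] [ 77.1 120.4] 84?
(449, 378) [ 0.4215 -0.416   0.028 ] [-101.4 -110.1] -100,-120
```

View pics/w1c.png

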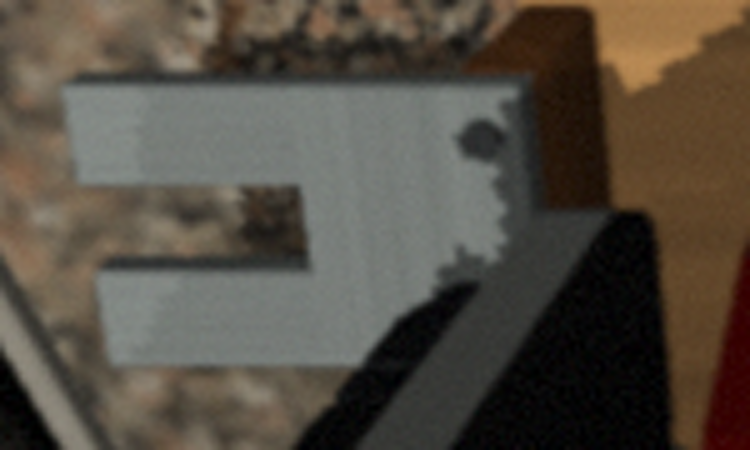

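```bash
python3 -m crank '[[0,0,-0.05,0],[0,-0.0005,-0.09,0],[0,-0.0005,-0.125,0],[0,-0.0005,-0.139,0],[0,-0.0005,-0.139,0]]'; python3 -m crank '[[0,0,0,0],[0,0,0,0],[0,0,0,0],[0,0,0,0],[0,0,0,0]]' 1;  python3 -m crank '[[0,0,0,0],[0,0,0,0],[0,0,0,0],[0,0,0,0],[0,0,0,0]]'
```

```text
time: 2.02
tcp_pos: [0.595, -0.364, 0.0596]
ee_rot: [[0.941, -0.339, -0.002], [-0.339, -0.941, 0.001], [-0.002, -0.0, -1.0]]
force: [0.6, -0.3, 0.3]
width: 0.999
gripper_force: 0.0
time: 2.65
tcp_pos: [0.597, -0.3637, 0.0614]
ee_rot: [[0.941, -0.337, 0.001], [-0.337, -0.941, -0.001], [0.001, 0.0, -1.0]]
force: [-0.1, -0.4, 4.4]
width: 0.239
gripper_force: 58.5
time: 3.28
tcp_pos: [0.597, -0.3637, 0.0613]
ee_rot: [[0.941, -0.337, 0.001], [-0.337, -0.941, -0.001], [0.001, 0.0, -1.0]]
force: [-1.3, 0.1, 5.5]
width: 0.236
gripper_force: 58.5
```

```bash
python3 -m crank '[[0,0,0.01,0],[0,0,0.03,0],[0,0,0.05,0],[0,0,0.075,0],[0,0,0.085,0]]'; python3 -m crank '[[-0.002,0.04,0,0],[-0.005,0.08,0,0],[-0.008,0.12,0,0],[-0.0107,0.155,0,0],[-0.0107,0.1625,0,0]]'; python3 -m crank '[[0,0,0,0],[0,0,0,0],[0,0,0,0],[0,0,0,0],[0,0,0,0]]'
python3 - <<'E'
from h import *
p,d=viewer.camera("wrist"); q,d=viewer.camera("scene")
cv2.imwrite("pics/w2.png",np.hstack([cv2.resize(p[150:400,180:480],(600,500)),cv2.resize(q[190:290,260:380],None,fx=5,fy=5)[:, 150:350]]))
cv2.imwrite("pics/w2f.png",p);cv2.imwrite("pics/s2f.png",q)
E
```

```text
time: 3.9
tcp_pos: [0.5975, -0.3642, 0.1489]
ee_rot: [[0.941, -0.337, 0.003], [-0.337, -0.941, -0.003], [0.004, 0.001, -1.0]]
force: [-0.8, 0.3, 0.5]
width: 0.239
gripper_force: 58.8
time: 4.53
tcp_pos: [0.5851, -0.1985, 0.1453]
ee_rot: [[0.942, -0.335, -0.001], [-0.335, -0.942, 0.001], [-0.001, -0.0, -1.0]]
force: [0.5, -0.2, -1.0]
width: 0.241
gripper_force: 58.9
time: 5.15
tcp_pos: [0.5857, -0.2013, 0.1452]
ee_rot: [[0.941, -0.338, -0.0], [-0.338, -0.941, 0.0], [-0.0, -0.0, -1.0]]
force: [-0.0, -0.1, -1.0]
width: 0.24
gripper_force: 58.9
```

View pics/w2.png

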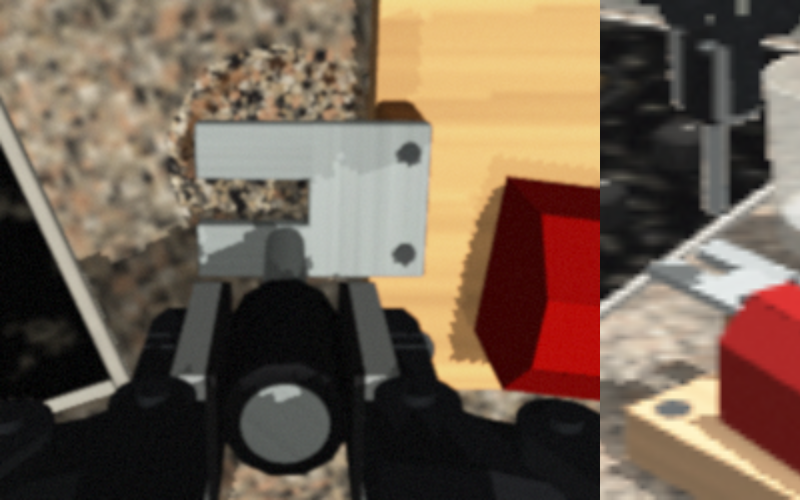

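The wrist crop shows the slot's closed end at (309,180)-(309,222), the open end at (196,178)-(198,224), and the tip's far edge at (285,228).

```bash
python3 - <<'E'
from h import *
g=np.load("g.npy"); g[2]=np.radians(-19.9)
i=viewer.camera_info("wrist")
o=lambda u:(180+(u[0]+.5)/2-.5,150+(u[1]+.5)/2-.5)
tip=ray("wrist",o((285,229)),.090,i)[:2]; a=g2w([0,0,g[2]],(1,0)); b=g2w([0,0,g[2]],(0,1))
kn=ray("wrist",o((285,425)),.169,i)[:2]
ax=tip-.005*a; print("axis",ax,"knob",kn,"left/right shaft",(ray("wrist",o((305,250)),.09,i)-ray("wrist",o((265,250)),.09,i))[:2])
for n,u in dict(closedU=(309,180),closedL=(309,223),openU=(196,178),openL=(198,225),plUL=(196,124),plLL=(200,276),plUR=(430,124),plLR=(424,274)).items():
  w=ray("wrist",o(u),.062,i)[:2]; d=w-ax; print(n,w.round(4),"rel axis gx,gy mm",(1e3*d@a).round(1),(1e3*d@b).round(1))
E
```

```text
axis [ 0.58392077 -0.19948579] knob [ 0.58525467 -0.20003074] left/right shaft [-0.00339603 -0.00947097]
closedU [ 0.5904 -0.209 ] rel axis gx,gy mm 9.3 -6.7
closedL [ 0.5783 -0.2048] rel axis gx,gy mm -3.5 -6.9
openU [ 0.6017 -0.1793] rel axis gx,gy mm 9.8 25.0
openL [ 0.5885 -0.1747] rel axis gx,gy mm -4.2 24.9
plUL [ 0.6162 -0.185 ] rel axis gx,gy mm 25.4 24.6
plLL [ 0.5736 -0.1694] rel axis gx,gy mm -20.0 24.7
plUR [ 0.5944 -0.2457] rel axis gx,gy mm 25.6 -39.9
plLR [ 0.5521 -0.2311] rel axis gx,gy mm -19.1 -40.5
```

```bash
python3 -m crank '[[0.0018,-0.0006,0,0],[0.0018,-0.0006,-0.01,0],[0.0018,-0.0006,-0.02,0],[0.0018,-0.0006,-0.022,0],[0.0018,-0.0006,-0.022,0]]'
python3 - <<'E'
from h import *
p,d=viewer.camera("wrist"); q,d=viewer.camera("scene")
cv2.imwrite("pics/w3.png",np.hstack([cv2.resize(p[200:330,230:380],None,fx=4,fy=4,interpolation=2)]))
np.save("w3.npy",p)
E
```

```text
time: 5.88
tcp_pos: [0.5873, -0.2013, 0.1226]
ee_rot: [[0.941, -0.337, -0.001], [-0.337, -0.941, 0.001], [-0.001, -0.0, -1.0]]
force: [0.0, -0.1, -0.4]
width: 0.237
gripper_force: 58.9
```

View pics/w3.png

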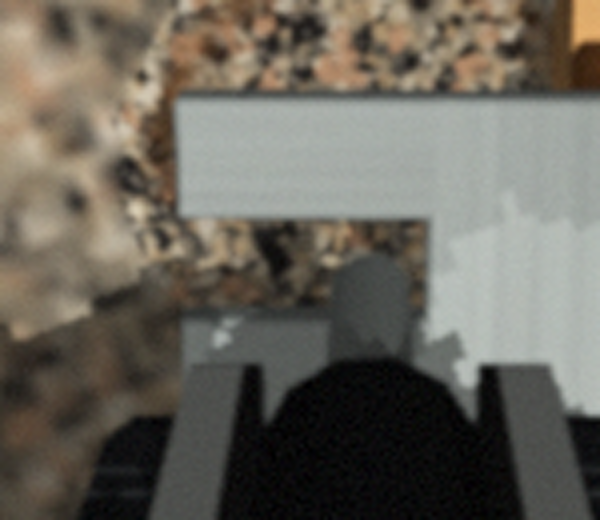

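The crop shows the slot edges at rows 217 and 320, with the closed end at column 430. The tip's far edge is at row 250, which corrects to about 233 for its height, so it is within 0.4 mm of centred. I'll descend.

```bash
python3 -m crank '[[-0.0002,-0.0015,0,0],[-0.0002,-0.0015,-0.007,0],[-0.0002,-0.0015,-0.014,0],[-0.0002,-0.0015,-0.02,0],[-0.0002,-0.0015,-0.02,0]]'; python3 -m crank '[[0,0,-0.01,0],[0,0,-0.018,0],[0,0,-0.024,0],[0,0,-0.028,0],[0,0,-0.028,0]]'
```

```text
time: 6.6
tcp_pos: [0.5867, -0.2026, 0.1021]
ee_rot: [[0.941, -0.337, -0.002], [-0.337, -0.941, 0.001], [-0.002, -0.0, -1.0]]
force: [-1.0, 0.5, 0.3]
width: 0.24
gripper_force: 58.9
time: 7.22
tcp_pos: [0.5872, -0.2029, 0.0748]
ee_rot: [[0.941, -0.337, -0.001], [-0.337, -0.941, 0.0], [-0.001, -0.0, -1.0]]
force: [0.1, 1.3, -0.6]
width: 0.241
gripper_force: 58.9
```

```bash
python3 -m crank '[[0,0,-0.001,0],[0,0,-0.0015,0],[0,0,-0.002,0],[0,0,-0.0025,0],[0,0,-0.0025,0]]'
```

```text
time: 7.85
tcp_pos: [0.5873, -0.203, 0.0728]
ee_rot: [[0.941, -0.337, -0.0], [-0.337, -0.941, 0.0], [-0.0, -0.0, -1.0]]
force: [0.4, -0.7, -0.4]
width: 0.239
gripper_force: 58.9
```

```bash
python3 -m crank '[[0,0,-0.0005,0],[0,0,-0.001,0],[0,0,-0.0015,0],[0,0,-0.0015,0],[0,0,-0.0015,0]]'
```

```text
time: 8.48
tcp_pos: [0.5875, -0.203, 0.0724]
ee_rot: [[0.941, -0.337, 0.0], [-0.337, -0.941, -0.0], [0.0, 0.0, -1.0]]
force: [-2.9, 0.8, 5.8]
width: 0.241
gripper_force: 59.2
```

```bash
python3 -m crank '[[0,0,0,0],[0,0,0,0],[0,0,0,0],[0,0,0,0],[0,0,0,0]]' 0; python3 -m crank '[[0,0,0.01,0],[0,0,0.03,0],[0,0,0.07,0],[0,0,0.1,0],[0,0,0.1,0]]'
python3 - <<'E'
from h import *
p,d=viewer.camera("wrist"); q,d=viewer.camera("top")
c=cv2.resize(q[180:330,290:460],None,fx=2.5,fy=2.5,interpolation=2)[:375]
cv2.imwrite("pics/w4.png",np.hstack([p[105:480,180:500],c]))
cv2.imwrite("pics/t4.png",q)
print(viewer.camera_info("wrist"))
E
```

```text
time: 9.1
tcp_pos: [0.5874, -0.203, 0.0712]
ee_rot: [[0.941, -0.337, -0.0], [-0.337, -0.941, 0.0], [-0.0, -0.0, -1.0]]
force: [-0.5, -0.9, -0.8]
width: 0.504
gripper_force: 0.0
time: 9.72
tcp_pos: [0.5902, -0.2044, 0.177]
ee_rot: [[0.941, -0.337, 0.009], [-0.337, -0.941, -0.005], [0.01, 0.001, -1.0]]
force: [1.0, 0.9, -0.8]
width: 0.506
gripper_force: 0.0
{'K': array([[404.06183156,   0.        , 322.0913147 ],
       [  0.        , 404.06183156, 238.1637291 ],
       [  0.        ,   0.        ,   1.        ]]), 'D': array([0.01333356, 0.        , 0.        , 0.        , 0.        ]), 'R': array([[-3.37645617e-01, -9.41272983e-01, -7.80310268e-04],
       [-9.02763213e-01,  3.23596793e-01,  2.83379069e-01],
       [-2.66484555e-01,  9.63861359e-02, -9.59007661e-01]]), 't': array([0.00825483, 0.5787465 , 0.49098482])}
```

View pics/w4.png

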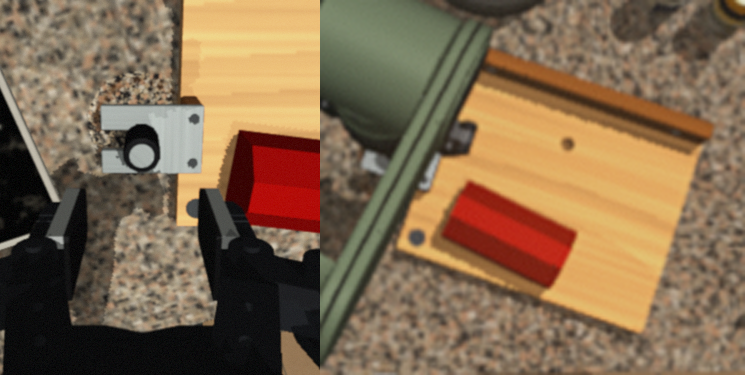

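The pin is parked: the knob (142,155 in the left panel) sits on the plate with the shaft in the slot, and the bore is empty. Now I'll go behind the cheese.

```bash
python3 -m crank '[[-0.035,-0.02,0,0],[-0.07,-0.04,0,0],[-0.105,-0.06,0,0],[-0.132,-0.078,0,0],[-0.132,-0.078,0,0]]'; python3 -m crank '[[0,0,-0.03,0],[0,0,-0.06,0],[0,0,-0.09,0],[0,0,-0.12,0],[0,0,-0.12,0]]'
python3 - <<'E'
from h import *
from station import sensors
s=sensors.state();g=np.load("g.npy");g[2]=np.radians(-19.9);print(w2g(g,s["tcp_pos"]))
E
```

```text
time: 10.45
tcp_pos: [0.4529, -0.2812, 0.1697]
ee_rot: [[0.94, -0.34, -0.003], [-0.34, -0.94, 0.002], [-0.004, -0.001, -1.0]]
force: [1.3, 0.5, 0.1]
width: 0.507
gripper_force: 0.0
time: 11.08
tcp_pos: [0.4534, -0.2782, 0.0479]
ee_rot: [[0.942, -0.337, -0.006], [-0.337, -0.942, 0.006], [-0.008, -0.003, -1.0]]
force: [-0.4, 0.4, -0.4]
width: 0.503
gripper_force: 0.0
[-0.11811116  0.03008328]
```

```bash
python3 -m crank '[[0.0169,-0.0061,0,0],[0.0282,-0.0102,0,0],[0.0395,-0.0143,0,0],[0.0508,-0.0184,0,0],[0.062,-0.0225,0,0]]';python3 -m crank '[[0.0113,-0.0041,0,0],[0.0226,-0.0082,0,0],[0.0338,-0.0123,0,0],[0.0451,-0.0163,0,0],[0.0451,-0.0163,0,0]]'
python3 - <<'E'
from h import *
from station import sensors
s=sensors.state();g=np.load("g.npy");g[2]=np.radians(-19.9);print(w2g(g,s["tcp_pos"]))
E
```

```text
time: 11.7
tcp_pos: [0.518, -0.3036, 0.0516]
ee_rot: [[0.941, -0.337, -0.0], [-0.337, -0.941, 0.0], [-0.0, -0.0, -1.0]]
force: [-3.7, 1.3, 2.7]
width: 0.499
gripper_force: 1.7
time: 12.32
tcp_pos: [0.5644, -0.3207, 0.0515]
ee_rot: [[0.941, -0.337, 0.003], [-0.337, -0.941, -0.002], [0.003, 0.001, -1.0]]
force: [-0.4, -0.9, -0.5]
width: 0.5
gripper_force: 0.0
[0.00070428 0.02793839]
```

```bash
python3 -m crank '[[0.0038,-0.0014,0,0],[0.0075,-0.0027,0,0],[0.0103,-0.0037,0,0],[0.0132,-0.0048,0,0],[0.0132,-0.0048,0,0]]';python3 -m crank '[[0.0009,-0.0003,0,0],[0.0018,-0.0006,0,0],[0.0028,-0.001,0,0],[0.0037,-0.0013,0,0],[0.0037,-0.0013,0,0]]'
python3 - <<'E'
from h import *
from station import sensors
s=sensors.state();g=np.load("g.npy");g[2]=np.radians(-19.9);print(w2g(g,s["tcp_pos"]))
E
```

```text
time: 12.95
tcp_pos: [0.5761, -0.3247, 0.0511]
ee_rot: [[0.941, -0.337, 0.001], [-0.337, -0.941, -0.0], [0.001, 0.0, -1.0]]
force: [-0.6, 0.9, 0.2]
width: 0.495
gripper_force: 0.4
time: 13.58
tcp_pos: [0.5795, -0.3259, 0.0512]
ee_rot: [[0.941, -0.337, 0.0], [-0.337, -0.941, -0.0], [0.0, -0.0, -1.0]]
force: [-1.2, 0.3, -0.3]
width: 0.502
gripper_force: 0.7
[0.01670289 0.0281453 ]
```

```bash
python3 -m crank '[[0.0009,-0.0003,0,0],[0.0019,-0.0007,0,0],[0.0028,-0.001,0,0],[0.0028,-0.001,0,0],[0.0028,-0.001,0,0]]'
python3 - <<'E'
from h import *
p,d=viewer.camera("wrist"); q,d=viewer.camera("top")
c=cv2.resize(q[180:330,290:460],None,fx=2.5,fy=2.5,interpolation=2)[:375]
cv2.imwrite("pics/w5.png",np.hstack([p[80:455,150:520],c]))
E
```

```text
time: 14.2
tcp_pos: [0.5798, -0.3258, 0.0512]
ee_rot: [[0.941, -0.338, -0.006], [-0.338, -0.941, 0.003], [-0.006, -0.001, -1.0]]
force: [-8.9, 2.9, 4.5]
width: 0.5
gripper_force: 4.7
```

View pics/w5.png

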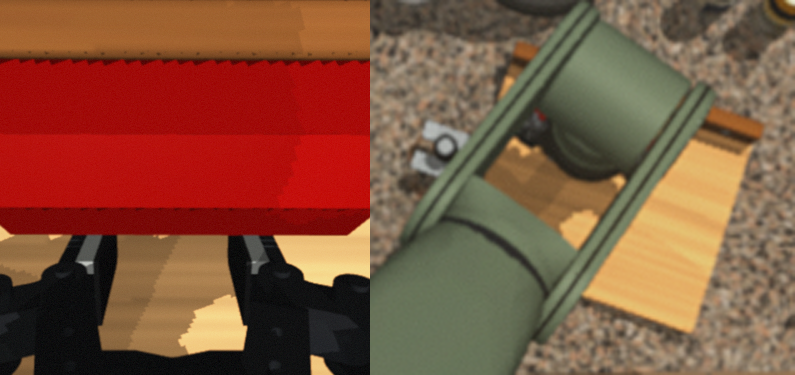

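The cheese is flush along the fence (row 60 of the left panel), with about 10 N of contact. I'll back off and rise to the bevel.

```bash
python3 -m crank '[[-0.0075,0.0027,0,0],[-0.0075,0.0027,0.01,0],[-0.0075,0.0027,0.03,0],[-0.0075,0.0027,0.045,0],[-0.003,0.0011,0.045,0]]';python3 -m crank '[[0.0019,-0.0007,-0.002,0],[0.0038,-0.0014,-0.004,0],[0.0056,-0.002,-0.006,0],[0.0056,-0.002,-0.006,0],[0.0056,-0.002,-0.006,0]]'
python3 - <<'E'
from h import *
from station import sensors
s=sensors.state();g=np.load("g.npy");g[2]=np.radians(-19.9);print(w2g(g,s["tcp_pos"]))
E
```

```text
time: 14.92
tcp_pos: [0.5811, -0.3271, 0.0997]
ee_rot: [[0.941, -0.337, 0.005], [-0.337, -0.941, -0.004], [0.006, 0.002, -1.0]]
force: [0.1, -0.4, 0.3]
width: 0.498
gripper_force: 0.0
time: 15.55
tcp_pos: [0.5846, -0.3277, 0.09]
ee_rot: [[0.941, -0.337, -0.0], [-0.337, -0.941, 0.0], [-0.0, -0.0, -1.0]]
force: [-1.1, -0.3, 0.7]
width: 0.502
gripper_force: 0.0
[0.02213633 0.02820884]
```

```bash
python3 -m crank '[[0,0,-0.003,0],[0.0009,-0.0003,-0.004,0],[0.0019,-0.0007,-0.005,0],[0.0028,-0.001,-0.006,0],[0.0028,-0.001,-0.006,0]]';python3 -m crank '[[0.0009,-0.0003,-0.001,0],[0.0014,-0.0005,-0.0015,0],[0.0019,-0.0007,-0.002,0],[0.0019,-0.0007,-0.002,0],[0.0019,-0.0007,-0.002,0]]'
cat > f.py <<'E'
from h import *
from station import sensors
g=np.load("g.npy");g[2]=np.radians(-19.9)
s=sensors.state();F=s["force"];c=g2w([0,0,g[2]],(1,0));b=g2w([0,0,g[2]],(0,1))
print(s["time"],"gxy",w2g(g,s["tcp_pos"]),"z",s["tcp_pos"][2],"push fwd",-F[:2]@c,"down",F[2],"lat",F[:2]@b)
E
python3 f.py
```

```text
time: 16.18
tcp_pos: [0.5876, -0.3288, 0.0842]
ee_rot: [[0.941, -0.337, -0.0], [-0.337, -0.941, 0.0], [-0.0, -0.0, -1.0]]
force: [0.4, 0.1, 0.6]
width: 0.505
gripper_force: 0.0
time: 16.8
tcp_pos: [0.5894, -0.3295, 0.0823]
ee_rot: [[0.941, -0.337, -0.0], [-0.337, -0.941, 0.0], [-0.0, -0.0, -1.0]]
force: [0.3, -0.0, -0.4]
width: 0.498
gripper_force: 0.0
16.8 gxy [0.02724579 0.02820066] z 0.08226384557153318 push fwd -0.2611347091427196 down -0.3545070407721607 lat 0.04162237569934861
```

```bash
python3 -m crank '[[0.0009,-0.0003,-0.001,0],[0.0014,-0.0005,-0.0015,0],[0.0019,-0.0007,-0.002,0],[0.0019,-0.0007,-0.002,0],[0.0019,-0.0007,-0.002,0]]';python3 f.py;python3 -m crank '[[0.0005,-0.0002,-0.0005,0],[0.0009,-0.0003,-0.001,0],[0.0014,-0.0005,-0.0015,0],[0.0014,-0.0005,-0.0015,0],[0.0014,-0.0005,-0.0015,0]]';python3 f.py
```

```text
time: 17.42
tcp_pos: [0.5908, -0.33, 0.0809]
ee_rot: [[0.941, -0.337, -0.002], [-0.337, -0.941, 0.001], [-0.002, -0.0, -1.0]]
force: [-4.8, 2.9, 5.6]
width: 0.5
gripper_force: 3.4
17.425 gxy [0.02866032 0.0281836 ] z 0.08085077376209782 push fwd 5.5366397545798085 down 5.617585832495712 lat 1.110270226833815
time: 18.05
tcp_pos: [0.5909, -0.33, 0.0808]
ee_rot: [[0.941, -0.337, -0.005], [-0.337, -0.941, 0.002], [-0.005, -0.0, -1.0]]
force: [-9.1, 4.2, 14.5]
width: 0.506
gripper_force: 8.7
18.05 gxy [0.028794   0.02814984] z 0.08077628721647914 push fwd 9.946622030948866 down 14.49469780999888 lat 0.8275596600684456
```

```bash
python3 -m crank '[[0.0005,-0.0002,0,0],[0.0009,-0.0003,0,0],[0.0013,-0.0005,0,0],[0.0013,-0.0005,0,0],[0.0013,-0.0005,0,0]]';python3 f.py;python3 -m crank '[[0,0,0,0],[0,0,0,0],[0,0,0,0],[0,0,0,0],[0,0,0,0]]';python3 f.py
```

```text
time: 18.68
tcp_pos: [0.591, -0.33, 0.0808]
ee_rot: [[0.941, -0.337, -0.007], [-0.337, -0.941, 0.003], [-0.008, -0.0, -1.0]]
force: [-13.9, 6.8, 15.2]
width: 0.499
gripper_force: 10.8
18.675 gxy [0.02892191 0.02820049] z 0.08078654712932533 push fwd 15.361444109596441 down 15.164166043992658 lat 1.6580115051035744
time: 19.3
tcp_pos: [0.591, -0.3301, 0.0808]
ee_rot: [[0.941, -0.337, -0.007], [-0.337, -0.941, 0.003], [-0.008, -0.0, -1.0]]
force: [-12.7, 5.8, 14.7]
width: 0.501
gripper_force: 10.8
19.3 gxy [0.0289427  0.02814625] z 0.08079574221607612 push fwd 13.876100105667264 down 14.71403379878874 lat 1.10449803497366
```

```bash
python3 - <<'E'
from h import *
p,d=viewer.camera("wrist"); q,d=viewer.camera("scene"); t,_=viewer.camera("top")
cv2.imwrite("pics/w6.png",np.hstack([p[80:380,150:500],cv2.resize(q[180:330,130:330],None,fx=2,fy=2)]))
cv2.imwrite("pics/t6.png",t)
E
python3 f.py
```

```text
19.45 gxy [0.02890546 0.02817759] z 0.08076936352814477 push fwd 14.68177947951559 down 16.251360995310904 lat 0.5885503052727126
```

View pics/w6.png

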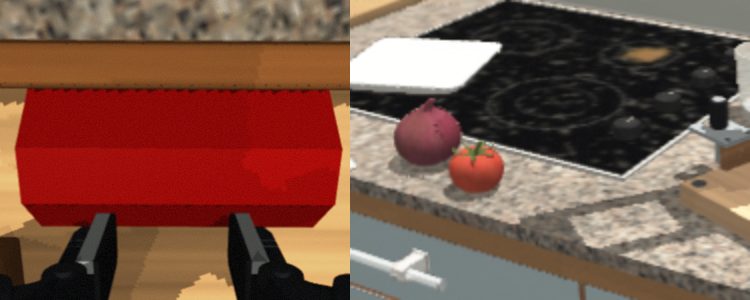

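The cheese is flush along the fence (row 88 in the left panel) and both fingertips are on the near bevel. The pin stands upright in the notch (718,115), and the tomato and onion haven't moved.

```bash
python3 -c "
from station import robot; print(robot.sign_off())"
```

```text
the job is handed in; nothing more can be done
None
```

I handed the job in at about 19.5 s with the pin parked upright in the notch and the cheese flush along the fence, held by a diagonal push of about 21 N at roughly 45° on its near bevel; the tomato and onion were unmoved in the final picture, but I did not re-check the mug and glass.

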